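Push the spent coffee capsule through the self-closing flap of the capsule bin

TASK

The spent red coffee capsule has been left on the wooden sill of the countertop capsule bin. Push the bin's self-closing flap open with one fingertip and keep it open while you push the capsule over the sill's edge with the other, so that it drops into the bin; do not grip, squash or lift the capsule, and do not shove the flap open with it, for it is wet. Then draw back so that the flap shuts by itself, and leave the mug, the teaspoon and the two unused capsules where they are.

Things in the scene. Friction and masses are not known exactly. Their poses are not given: they have to be found in the camera images.
- capsule_bin: Countertop bin for spent capsules: dark steel box, clear windows, 257 mm deep (x), 164 mm wide (y), 174 mm high; does not move. Origin on the worktop under the middle of the lip; x points from its front to its back (the way to push), y to the left seen from the front, z up. Front to back: flat wooden sill, lip at x = 0, sloping flap x = 3 to 78 mm, wooden hood x = 84 to 142 mm, top z = 174 mm.
- sill_middle (a point): Middle of the flat wooden sill's top face, 125 mm above the worktop (bin frame -56, 0, 125 mm). The sill reaches from x = -112 mm to the lip at x = 0 and is 152 mm wide between 4 mm thick side walls that rise 6 mm above it; no rim at its front or at the lip.
- lip (a point): Middle of the sill's inner edge, on the sill's top face (bin frame 0, 0, 125 mm). Beyond it, under the flap, is the 152 mm wide mouth; a capsule pushed past it drops in. Steel cheeks beside the flap (76 to 80 mm left and right of the middle) rise with it from z = 131 to 174 mm.
- bin_floor (a point): Middle of the bin's inner floor, 12 mm above the worktop (bin frame 15, 0, 12 mm). The box is hollow under sill and flap; three old capsules lie fixed at its back.
- flap (a joint): Flap angle in rad, 0 = shut, grows as it opens inward and down, up to 1.05. Aluminium panel with four black ribs, 144 mm wide (y), 85 mm from hinge to lower edge, 4 mm thick. Hinged at its top far edge; shut, it slopes up at 29 degrees from just behind the lip to the hinge. A spring shuts it within a second: 0.6 N at the lower edge to start, 2 N wide open. A capsule's weight does not open it.
- flap_edge (a point): Middle of the flap's lower free edge, on its upper face; turns with the flap. Shut, it lies 3 mm past the lip and 2 mm above the sill. A fingertip moved level along bin x, 3 to 10 mm over the sill, slides onto the flap and wedges it down: its front face 30 mm past the lip gives about 0.15 rad, 50 mm 0.4 rad, 68 mm 0.8 rad.
- flap_hinge (a point): Middle of the flap's hinge (bin frame 78, 0, 168 mm); it runs along the bin's y and is 10 mm thick. Upright fingers that stay short of x = 71 mm pass in front of it.
- spent_capsule: The spent capsule: dark red, a cylinder 36 mm across and 29 mm high, its top third a dome with three pierced holes, a bright crimped seam round its foot. About 15 g. Origin in the middle of its underside, z up. Stands on the sill, its centre 50 to 70 mm before the lip, up to 35 mm left or right of the middle.
- spent_capsule_center (a point): Middle of the spent capsule, 14 mm above its underside.
- mug: White mug with dots, 92 mm wide and 93 mm high, beside the bin. Not to be moved. Origin at the middle of its footprint.
- teaspoon: Steel teaspoon, 138 mm long, lying along its x, beside the mug. Not to be moved. Origin in the middle of its underside.
- gold_capsule: Unused gold capsule of the same shape, standing on the worktop beside the bin. Not to be moved. Origin in the middle of its underside.
- green_capsule: Unused green capsule of the same shape, standing on the worktop beside the bin. Not to be moved. Origin in the middle of its underside.
Mind the look-alikes: they are no part of the job. There is more than one size of the spent_capsule; the job needs the smallest.

How it is judged:
By the outcome, as a careful person would: the job done as asked, in the order asked, and still so for the second after the job is handed in, with the robot touching nothing.
It also fails if it takes over 35 s, if anything falls off the work surface, if the arm or the gripper's body presses on something with over 40 N, if the wrist force passes 120 N, or if a joint passes its speed limit or range.

ROBOT

A 6-joint arm with a two-finger parallel gripper is mounted at the origin on a cart in front of the work surface, level with it; the furniture and walls round the work are solid. World frame = base frame: x ahead of the robot, y to its left, z up, the work surface at z = 0. Lengths are in mm, angles in rad, forces in N, time in s.
With the tool pointing down it reaches from about 350 to 925 mm from the base axis. Payload 6.4 kg.
Tool frame: the origin (TCP) lies midway between the tips of the shut fingers; the grasp point (between the pads) lies 19 mm behind it; z points along the fingers, y is the line along which they close (so a half turn about z gives the same grasp; the last joint's range is limited). The gripper opens to 94 mm and grips with 3 to 60 N. Pads are 16 mm wide; open, the fingers measure 119 mm over their backs; the gripper's body (75 mm by 177 mm) begins 78 mm behind the grasp point.
Start: joints at [-1.311, 0.245, 1.558, -0, 1.339, -0.174], TCP at [273.215, -589.803, 205.455] pointing down, gripper open.
Joint ranges: [-3.13, 3.13], [-1.02, 2.26], [0.13, 2.54], [-0.95, 4.09], [0.21, 2.88], [-2.74, 2.74]. Speed limits (rad/s): [2.57, 2.57, 3.14, 3.14, 3.14, 3.14].

INTERFACE

Orientations are given as a 3x3 rotation matrix whose columns are the frame's x, y, z axes.
In Python, from cell import arm gives the robot as it stands. The module is installed in compiled form; this text tells all that it offers.
- The arm moves only by the tool arm_command, never from a script. Its argument "steps" is a list of rows, each a list of 5 numbers: the finger opening in mm, from 0 to 94, then the shift along the tool's x, y, z scaled (see below), then the turn about the tool's z scaled (see below). A call has exactly 10 rows; each row is the pose to reach, as a shift and turn from the pose commanded when the call began, along the tool's axes at that moment, turning the shorter way round; what a row does not reach only later rows make up. The controller multiplies each number of a shift by 12 cm and each number of a turn by pi rad. A row lasts 1/8 s, in which the tool goes at most 62.5 mm and 10.7 degrees, less where a joint would pass 70% of its speed; a pose out of reach is approached as far as the arm can. A call with a number of a shift or a turn outside -1 to 1 is refused whole. A call with a gripper value outside its range is refused whole. The fingers move at their own pace and stop on an object; the grip force is fixed at half the most. Time passes only in rows, so rows that repeat a pose let the fingers close, or fill a call up. It gives the time, the measured TCP pose, the force, the opening and the grip force at its end, in the units of the state.
- arm.observe(): the state, without advancing time (a new reading comes with each control period).
- arm.camera(name): name is "side" or "top"; returns (picture, depth): 384x512x3 uint8, red, green, blue; 384x512 float32, mm along the optical axis (not along the pixel's ray), 0 where there is no reading.
- arm.calibration(name): a dict with "fx", "fy", "cx", "cy" (pixels), "distortion" ([k1, k2, p1, p2, k3] as OpenCV has them; the pictures are not rectified), "camera_from_world" (4x4, takes a point from world to camera coordinates). Camera axes: x right, y down, z forward; pixel columns grow to the right and rows downward; lengths in mm; the calibration is good to about 2 mm. A picture is of the moment at which its call begins. calibration takes no time and is no camera call.
- arm.sign_off(): hands the job in; it is judged then, once.
The state is a dict: "clock": time; "joints": joint angles; "qd": joint speeds; "tau": joint torques, N m; "tcp_pos": TCP position; "tool_rot": TCP orientation; "force": force on the tool from outside, world axes, zero at the start; "moment": the same for the moment, N m; "gripper_width": opening from 0.0 (shut) to 1.0 (fully open); "finger_force": force on a finger pad.
Only numpy, scipy, OpenCV 4.12 (cv2) and the standard library are available. Lean on these libraries where they do the work, as an engineer would, in place of code of your own. Each camera call takes 0.05 s, during which the arm holds its last target. There are 200 camera calls.

## Working session

There is one attempt and no reset: what is moved stays moved. The work goes in short steps, Python scripts to look and compute and a tool call to move; the robot and the scene stay as the last step left them, time stands still between calls to the robot, and variables do not carry over. Pictures are saved under pics/ and viewed, at most 10 in all, crops included, and the job is handed in when it is done.

Besides the shell and the picture viewer there is one more tool, called after "Call:" by a JSON object that holds its "name" and its "arguments". arm_command: Moves the arm, as the interface text tells. Shifts and turns lie within -1 to 1; 1 stands for 12 cm of shift or pi rad of turn. Its arguments: {"type":"object","properties":{"steps":{"type":"array"}},"required":["steps"]}

```bash
mkdir -p pics
python3 - <<'E'
from cell import arm
import numpy as np,cv2
s=arm.observe();print(s)
for n in("top","side"):
    p,d=arm.camera(n);np.savez(f"{n}0.npz",p=p,d=d);cv2.imwrite(f"pics/{n}0.png",p[:,:,::-1]);c=arm.calibration(n);print(n,c)
E
```

```text
{'clock': 0.0, 'joints': array([-1.31111312e+00,  2.45763967e-01,  1.55898739e+00, -1.59923197e-05,
        1.33870740e+00, -1.74086411e-01]), 'qd': array([ 8.85977368e-04,  1.90760224e-03,  1.46538382e-03,  5.65235313e-04,
        4.87911434e-05, -1.42493733e-03]), 'tau': array([-2.70415323e-03, -4.15831983e+01, -3.14608419e+01,  6.83876616e-02,
        3.32314626e-02, -1.47989772e-04]), 'tcp_pos': array([ 273.04592263, -589.21538793,  204.39172715]), 'tool_rot': array([[ 9.07386374e-01,  4.20297184e-01, -4.94210787e-04],
       [ 4.20297362e-01, -9.07384642e-01,  1.79954485e-03],
       [ 3.07904356e-04, -1.84059797e-03, -9.99998259e-01]]), 'force': array([-0.6861984 ,  0.12127107,  1.03274293]), 'moment': array([-0.03750847, -0.00240637,  0.02249994]), 'finger_force': 0.0, 'gripper_width': 0.9986319088740105}
top {'fx': 480.8337044496199, 'fy': 480.8337044496199, 'cx': 244.08878960475548, 'cy': 194.9627041291842, 'distortion': array([0.0638135, 0.       , 0.       , 0.       , 0.       ]), 'camera_from_world': array([[-1.75302792e-02, -9.99846241e-01, -4.28888042e-04,
        -3.76246991e+01],
       [-9.91530875e-01,  1.74396903e-02, -1.28694913e-01,
         5.70892449e+02],
       [ 1.28682604e-01, -1.83080202e-03, -9.91684141e-01,
         1.07215854e+03],
       [ 0.00000000e+00,  0.00000000e+00,  0.00000000e+00,
         1.00000000e+00]])}
side {'fx': 447.9230728831438, 'fy': 447.9230728831438, 'cx': 262.8011735320567, 'cy': 192.78880251253193, 'distortion': array([-0.04331839,  0.        ,  0.        ,  0.        ,  0.        ]), 'camera_from_world': array([[-2.61555735e-02, -9.99635738e-01,  6.65409539e-03,
        -4.42183017e+01],
       [-3.91374598e-01,  4.11487932e-03, -9.20222252e-01,
         3.26738102e+02],
       [ 9.19859669e-01, -2.66731847e-02, -3.91339662e-01,
         6.95501241e+02],
       [ 0.00000000e+00,  0.00000000e+00,  0.00000000e+00,
         1.00000000e+00]])}
```

View pics/top0.png

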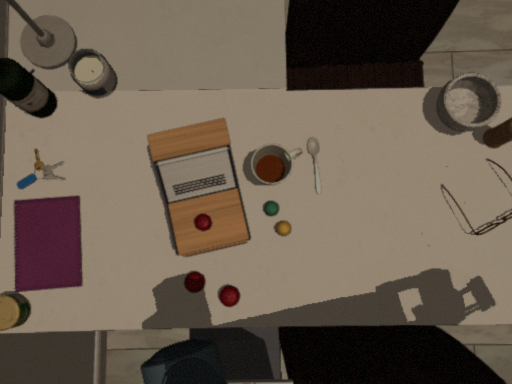

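View pics/side0.png

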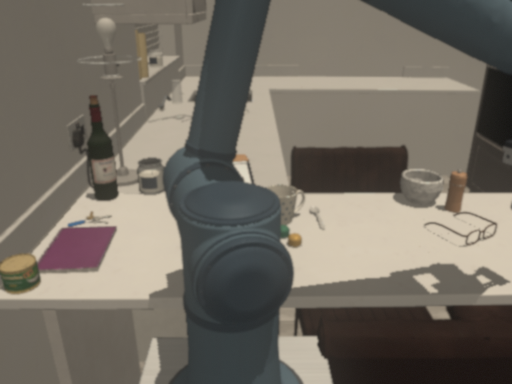

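The top view shows the bin (hood at about (190,138), flap (197,175), sill (207,222)) with the red capsule on the sill at (203,222). Two red look-alikes stand in front on the worktop at (194,281) and (229,295). The mug, spoon, green and gold capsules are to the right. The side view is mostly blocked by the arm.

```bash
cat > h.py <<'E'
from cell import arm
import numpy as np,cv2
def cal(n):
    c=arm.calibration(n);K=np.array([[c['fx'],0,c['cx']],[0,c['fy'],c['cy']],[0,0,1]]);return K,c['distortion'],c['camera_from_world']
def world(n,uv,depth):
    K,D,T=cal(n);q=cv2.undistortPoints(np.float64(uv).reshape(-1,1,2),K,D)[:,0]
    P=np.c_[q,np.ones(len(q))]*np.reshape(depth,(-1,1))
    return (P-T[:3,3])@T[:3,:3]
def plane(n,uv,z):
    K,D,T=cal(n);q=cv2.undistortPoints(np.float64(uv).reshape(-1,1,2),K,D)[:,0]
    r=np.c_[q,np.ones(len(q))]@T[:3,:3];o=-T[:3,:3].T@T[:3,3]
    return o+r*((z-o[2])/r[:,2])[:,None]
def cloud(n,d):
    v,u=np.mgrid[:384,:512];return world(n,np.c_[u.ravel(),v.ravel()],d.ravel()).reshape(384,512,3)
E
python3 - <<'E'
from h import *
f=np.load("top0.npz");p,d=f['p'],f['d'];W=cloud("top",d);hsv=cv2.cvtColor(p,cv2.COLOR_RGB2HSV)
roi=np.zeros((384,512),bool);roi[110:265,140:255]=1
wood=roi&(hsv[...,0]<22)&(hsv[...,0]>5)&(hsv[...,1]>80)&(hsv[...,2]>60)
n,l,st,ce=cv2.connectedComponentsWithStats(wood.astype(np.uint8))
for i in range(1,n):
    if st[i,4]<300:continue
    m=l==i;z=W[m][:,2];print('wood',ce[i],st[i,4],np.percentile(z,[5,50,95]))
    cn=max(cv2.findContours(m.astype(np.uint8),0,1)[0],key=cv2.contourArea)
    b=cv2.boxPoints(cv2.minAreaRect(cn));zz=np.median(z);Pb=plane("top",b,zz)
    xy=plane("top",cn.reshape(-1,2),zz)[:,:2].astype(np.float32);r=cv2.minAreaRect(xy);print(r,cv2.boxPoints(r).round(1).tolist())
red=((hsv[...,0]<8)|(hsv[...,0]>170))&(hsv[...,1]>140)&(hsv[...,2]>40);red[:, :120]=0
n,l,st,ce=cv2.connectedComponentsWithStats(red.astype(np.uint8))
for i in range(1,n):
    if st[i,4]<40:continue
    w=W[l==i];print('red',ce[i],st[i],w.mean(0),np.percentile(w,[2,98],axis=0).round(1).tolist())
for nm,(u,v) in dict(mug=(271,165),green=(271,208),gold=(284,228),r1=(194,281),r2=(229,295)).items():
    print(nm,W[v,u])
E
```

```text
wood [188.21148825 139.40992167] 2298 [171.15213808 174.84513543 177.84709359]
((668.788818359375, 64.6129379272461), (60.076019287109375, 165.05587768554688), 12.014266014099121) [[622.2000122070312, 139.10000610351562], [656.5999755859375, -22.399999618530273], [715.2999877929688, -9.899999618530273], [681.0, 151.60000610351562]]
wood [208.44504925 222.41446345] 3858 [120.9207877  125.68600898 128.98076905]
((502.30987548828125, 28.911911010742188), (118.5571517944336, 152.685302734375), 11.96822452545166) [[428.5, 91.30000305175781], [460.20001220703125, -58.099998474121094], [576.0999755859375, -33.5], [544.5, 115.9000015258789]]
red [202.73113208 221.9245283 ] [195 214  17  17 212] [500.65770636  37.83092419 156.5869679 ] [[486.8, 23.4, 144.9], [515.3, 54.1, 157.3]]
red [196.00980392 276.42156863] [188 272  17  14 102] [386.97167387  64.2648644   32.35980167] [[371.9, 48.6, 19.1], [396.7, 81.6, 39.3]]
red [229.10197368 295.70065789] [220 286  19  20 304] [343.44972905 -10.18171403  39.08870127] [[323.0, -30.0, 26.6], [362.0, 10.5, 41.4]]
mug [ 639.95290395 -111.62723646   33.26302552]
green [ 539.19860175 -109.13614705   33.4686771 ]
gold [ 492.88236313 -138.07572104   29.57656253]
r1 [377.10482466  68.35502675  37.04922685]
r2 [345.03026121  -9.97644729  39.48585116]
```

Call:
{"name": "arm_command", "arguments": {"steps": [[94,0.1,-0.1,0,0],[94,0.2,-0.2,0,0],[94,0.3,-0.3,0,0],[94,0.4,-0.4,0,0],[94,0.5,-0.5,0,0],[94,0.6,-0.6,0,0],[94,0.7,-0.7,0,0],[94,0.8,-0.8,0,0],[94,0.9,-0.9,0,0],[94,0.98,-0.98,0,0]]}}

```text
clock: 1.35
tcp_pos: [330.9, -432.6, 205.4]
tool_rot: [[0.907, 0.421, -0.0], [0.421, -0.907, 0.0], [-0.0, -0.0, -1.0]]
force: [-0.4, -0.7, 1.0]
gripper_width: 1.001
finger_force: 0.0
```

Call:
{"name": "arm_command", "arguments": {"steps": [[94,0.1,-0.1,0,0],[94,0.2,-0.2,0,0],[94,0.3,-0.3,0,0],[94,0.4,-0.4,0,0],[94,0.5,-0.5,0,0],[94,0.6,-0.6,0,0],[94,0.7,-0.7,0,0],[94,0.8,-0.8,0,0],[94,0.9,-0.9,0,0],[94,0.98,-0.98,0,0]]}}

```text
clock: 2.6
tcp_pos: [388.1, -276.5, 205.5]
tool_rot: [[0.907, 0.421, 0.0], [0.421, -0.907, -0.0], [0.0, 0.0, -1.0]]
force: [-0.4, -0.1, 0.3]
gripper_width: 1.0
finger_force: 0.0
```

Call:
{"name": "arm_command", "arguments": {"steps": [[94,0.1,-0.1,0,0],[94,0.2,-0.2,0,0],[94,0.3,-0.3,0,0],[94,0.4,-0.4,0,0],[94,0.5,-0.5,0,0],[94,0.6,-0.6,0,0],[94,0.7,-0.7,0,0],[94,0.8,-0.8,0,0],[94,0.9,-0.9,0,0],[94,0.98,-0.98,0,0]]}}

```text
clock: 3.85
tcp_pos: [445.4, -120.3, 205.5]
tool_rot: [[0.907, 0.421, -0.0], [0.421, -0.907, 0.0], [-0.0, -0.0, -1.0]]
force: [1.6, 0.7, 0.2]
gripper_width: 1.001
finger_force: 0.0
```

Run:
```python
from h import *
p,d=arm.camera("side");np.savez("side1.npz",p=p,d=d);cv2.imwrite("pics/side1.png",cv2.resize(p[140:300,130:330,::-1],None,fx=4,fy=3.75))
p,d=arm.camera("top");np.savez("top1.npz",p=p,d=d);cv2.imwrite("pics/top1.png",cv2.resize(p[100:310,130:340,::-1],(600,600)))
```

```text
(no output)
```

View pics/side1.png

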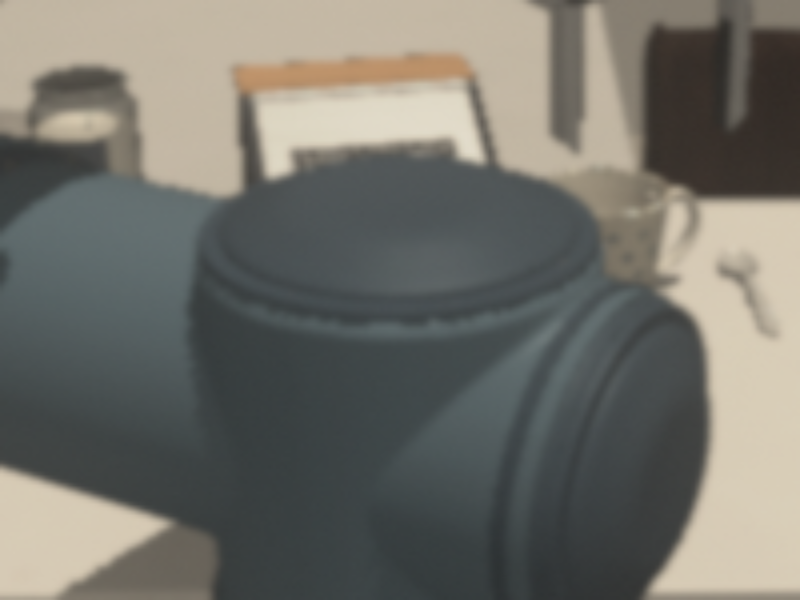

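The crop shows the hood (its front top edge from crop (242,90) to (475,78)), the flap and the mug. The arm hides the sill. I'll check the hood edge against the top-view pose and move on.

Run:
```python
from h import *
Q=plane("side",[[130+242/4,140+90/3.75],[130+475/4,140+78/3.75]],174);print(Q)
R=np.array([[.978,.2085],[-.2085,.978]]);print((Q[:,:2]-[557.7,40.8])@R.T)
```

```text
[[624.12408424 134.28141181 174.        ]
 [649.10436491 -21.60596752 174.        ]]
[[ 84.45362875  77.57539919]
 [ 76.38182465 -80.09084632]]
```

Call:
{"name": "arm_command", "arguments": {"steps": [[94,0.1,-0.1,0,-0.04],[94,0.2,-0.2,0,-0.09],[94,0.3,-0.3,0,-0.13],[94,0.4,-0.4,0,-0.18],[94,0.5,-0.5,0,-0.22],[94,0.6,-0.6,0,-0.27],[94,0.7,-0.7,0,-0.31],[94,0.8,-0.8,0,-0.36],[60,0.9,-0.9,0,-0.4],[60,0.99,-0.99,0,-0.43]]}}

```text
clock: 5.2
tcp_pos: [503.2, 36.5, 205.4]
tool_rot: [[-0.215, 0.977, -0.0], [0.977, 0.215, -0.0], [-0.0, -0.0, -1.0]]
force: [1.1, -0.7, 0.1]
gripper_width: 0.825
finger_force: 0.0
```

Call:
{"name": "arm_command", "arguments": {"steps": [[60,0.01,0.01,0,0],[60,0.02,0.01,0.05,0],[60,0.02,0.01,0.14,0],[60,0.02,0.01,0.23,0],[60,0.02,0.01,0.32,0],[60,0.02,0.01,0.41,0],[60,0.02,0.01,0.5,0],[60,0.02,0.01,0.56,0],[60,0.02,0.01,0.6,0],[60,0.02,0.01,0.61,0]]}}

```text
clock: 6.45
tcp_pos: [503.5, 39.0, 132.0]
tool_rot: [[-0.212, 0.977, -0.0], [0.977, 0.212, 0.0], [0.0, -0.0, -1.0]]
force: [-0.1, -0.1, 0.5]
gripper_width: 0.639
finger_force: 0.0
```

Run:
```python
from h import *
print(arm.observe()['force'],arm.observe()['finger_force'])
p,d=arm.camera("top");np.savez("top2.npz",p=p,d=d);cv2.imwrite("pics/top2.png",cv2.resize(p[100:310,130:340,::-1],(600,600)))
```

```text
[-0.05293891 -0.07580241  0.48294985] 0.0
```

View pics/top2.png

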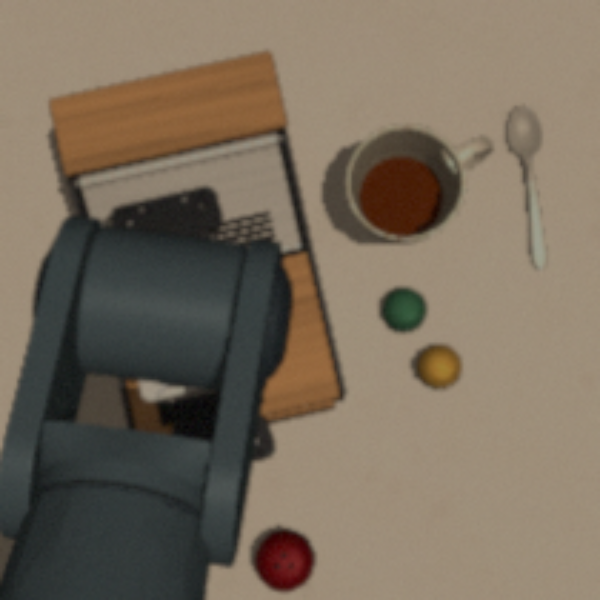

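The gripper straddles the capsule over the sill with no contact. The red capsule is hidden under the wrist, and the mug, spoon, green and gold capsules are untouched. Next I advance the leading finger onto the flap.

Call:
{"name": "arm_command", "arguments": {"steps": [[94,0,0.03,0,0],[94,0,0.06,0,0],[94,0,0.1,0,0],[94,0,0.14,0,0],[94,0,0.2,0,0],[94,0,0.26,0,0],[94,0,0.32,0,0],[94,0,0.38,0,0],[94,0,0.44,0,0],[94,0,0.49,0,0]]}}

```text
clock: 7.75
tcp_pos: [560.2, 51.5, 131.4]
tool_rot: [[-0.212, 0.977, -0.004], [0.977, 0.212, -0.0], [0.001, -0.003, -1.0]]
force: [-5.5, -1.8, -0.7]
gripper_width: 1.0
finger_force: 2.4
```

Run:
```python
from h import *
s=arm.observe();print(s['force'],s['tcp_pos'],s['gripper_width'],s['finger_force'])
R=np.array([[.978,.2085],[-.2085,.978]]);print(R@(s['tcp_pos'][:2]-[557.7,40.8]))
p,d=arm.camera("side");cv2.imwrite("pics/side3.png",cv2.resize(p[140:260,150:300,::-1],(750,600)))
```

```text
[-5.50848787 -1.82913123 -0.66293046] [560.17991721  51.47838336 131.38770799] 1.0000560738943831 2.4171311606397694
[4.65180196 9.92639619]
```

View pics/side3.png

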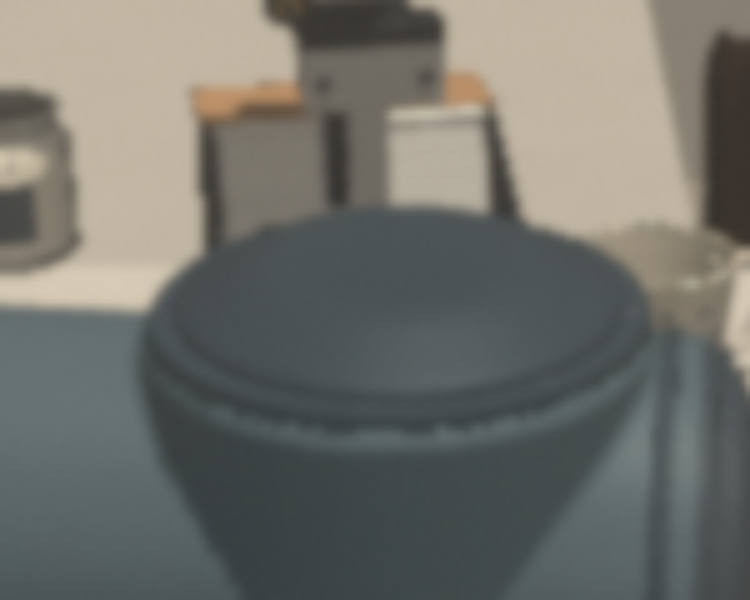

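The flap is being held open (the front finger stands in front of the hood, at about (365,150) in the crop). Next I close the rear finger while the arm advances, so the front finger stays put.

Call:
{"name": "arm_command", "arguments": {"steps": [[89,0,0.01,0,0],[85,0,0.03,0,0],[81,0,0.045,0,0],[77,0,0.06,0,0],[73,0,0.08,0,0],[69,0,0.095,0,0],[65,0,0.11,0,0],[61,0,0.13,0,0],[57,0,0.145,0,0],[56,0,0.16,0,0]]}}

```text
clock: 9.05
tcp_pos: [579.6, 55.5, 132.0]
tool_rot: [[-0.212, 0.977, -0.001], [0.977, 0.212, -0.0], [0.0, -0.001, -1.0]]
force: [-5.5, -0.7, -2.2]
gripper_width: 0.593
finger_force: 2.2
```

Run:
```python
from h import *
s=arm.observe();print(s['force'],s['tcp_pos'],s['gripper_width'],s['finger_force'])
R=np.array([[.978,.2085],[-.2085,.978]]);print(R@(s['tcp_pos'][:2]-[557.7,40.8]))
p,d=arm.camera("top");cv2.imwrite("pics/top4.png",cv2.resize(p[100:310,130:340,::-1],(600,600)))
```

```text
[-5.5215228  -0.70655264 -2.21989312] [579.56513158  55.46067371 132.04927012] 0.592918500465034 2.2117342427372932
[24.44084915  9.77925895]
```

View pics/top4.png

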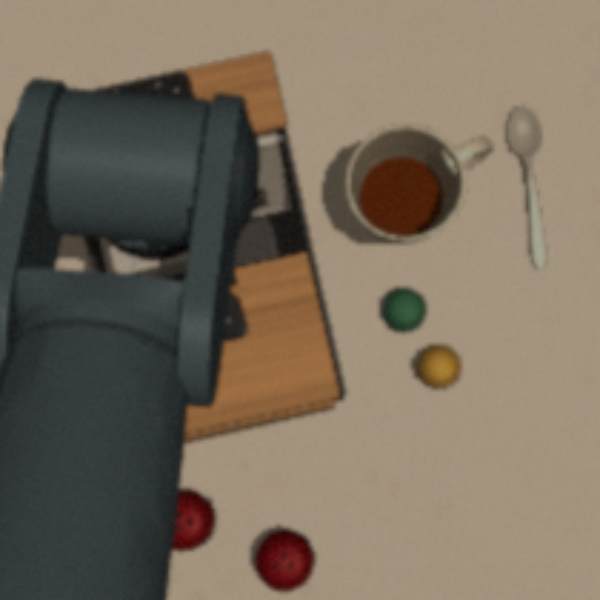

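The flap is open (dark mouth visible at (275,240)), and the bystanders haven't moved. The rear finger is now at the lip. I'll give a small extra push, then reopen the rear finger while the front one keeps the flap open.

Call:
{"name": "arm_command", "arguments": {"steps": [[53,0,0.01,0,0],[50,0,0.025,0,0],[49,0,0.03,0,0],[49,0,0.03,0,0],[56,0,0,0,0],[63,0,-0.03,0,0],[70,0,-0.06,0,0],[77,0,-0.09,0,0],[84,0,-0.12,0,0],[90,0,-0.15,0,0]]}}

```text
clock: 10.35
tcp_pos: [562.4, 51.7, 132.6]
tool_rot: [[-0.212, 0.977, 0.001], [0.977, 0.212, 0.0], [-0.0, 0.001, -1.0]]
force: [-3.9, 0.6, 1.6]
gripper_width: 0.943
finger_force: 1.8
```

Run:
```python
from h import *
s=arm.observe();print(s['clock'],s['force'],s['tcp_pos'],s['gripper_width'],s['finger_force'])
p,d=arm.camera("top");cv2.imwrite("pics/top5.png",cv2.resize(p[140:260,140:260,::-1],(600,600)))
```

```text
10.35 [-3.94452276  0.58591303  1.61032545] [562.3625632   51.66952795 132.59096142] 0.9432529007908406 1.797943376004696
```

View pics/top5.png

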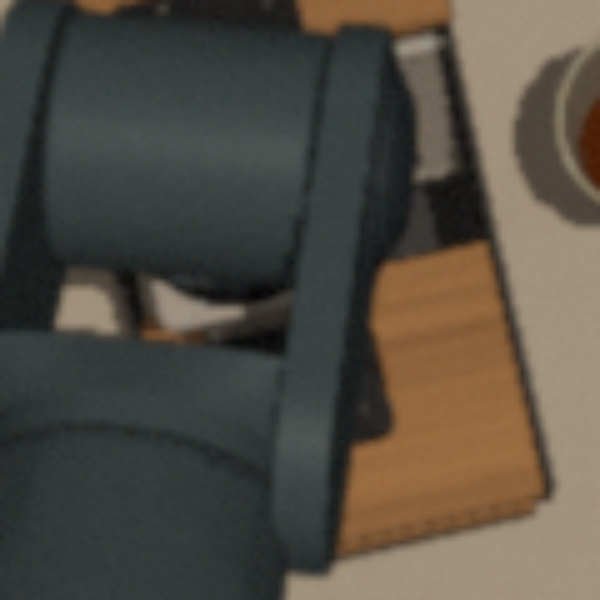

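The wrist hides the mouth. I'll draw back, rise and look.

Call:
{"name": "arm_command", "arguments": {"steps": [[90,0,-0.06,0,0],[90,0,-0.12,0,0],[90,0,-0.18,0,0],[90,0,-0.24,0,0],[90,0,-0.31,0,0],[90,0,-0.38,0,0],[90,0,-0.45,0,0],[90,0,-0.52,0,0],[90,0,-0.58,0,0],[90,0,-0.63,0,0]]}}

```text
clock: 11.65
tcp_pos: [487.9, 35.6, 132.2]
tool_rot: [[-0.212, 0.977, -0.0], [0.977, 0.212, 0.0], [0.0, 0.0, -1.0]]
force: [-0.5, 0.1, 0.1]
gripper_width: 0.957
finger_force: 0.0
```

Call:
{"name": "arm_command", "arguments": {"steps": [[90,0,0,-0.1,0],[90,0,0,-0.2,0],[90,0,0,-0.3,0],[90,0,0,-0.4,0],[90,0,0,-0.5,0],[90,0,0,-0.6,0],[90,-0.2,0,-0.7,0],[90,-0.4,0,-0.75,0],[90,-0.7,0,-0.75,0],[90,-1,0,-0.75,0]]}}

```text
clock: 12.9
tcp_pos: [514.0, -82.6, 222.9]
tool_rot: [[-0.213, 0.977, 0.0], [0.977, 0.213, -0.0], [-0.0, 0.0, -1.0]]
force: [0.3, 0.1, 0.2]
gripper_width: 0.96
finger_force: 0.0
```

Call:
{"name": "arm_command", "arguments": {"steps": [[90,-0.1,0,0,0],[90,-0.2,0,0,0],[90,-0.3,0,0,0],[90,-0.4,0,0,0],[90,-0.5,0,0,0],[90,-0.6,0,0,0],[90,-0.7,0,0,0],[90,-0.8,0,0,0],[90,-0.9,0,0,0],[90,-1,0,0,0]]}}

```text
clock: 14.15
tcp_pos: [539.4, -199.7, 222.2]
tool_rot: [[-0.212, 0.977, -0.0], [0.977, 0.212, -0.0], [-0.0, -0.0, -1.0]]
force: [-0.3, -0.3, -0.6]
gripper_width: 0.958
finger_force: 0.0
```

Run:
```python
from h import *
s=arm.observe();print(s['clock'],s['force'],s['tcp_pos'])
p,d=arm.camera("top");a=cv2.resize(p[100:310,130:340,::-1],(400,400))
q,e=arm.camera("side");b=cv2.resize(q[130:290,150:310,::-1],(400,400));cv2.imwrite("pics/end6.png",np.hstack([a,b]))
```

```text
14.15 [-0.32524228 -0.32429446 -0.5504606 ] [ 539.41999842 -199.72189705  222.2333548 ]
```

View pics/end6.png

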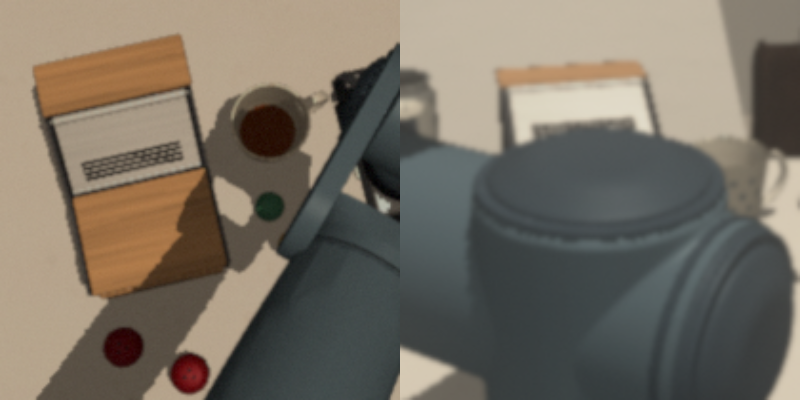

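The sill at (150,230) is empty and the flap at (130,140) is shut. Both look-alikes are still on the worktop at (123,347) and (190,373), the mug and green capsule are in place, and the gripper is clear.

```bash
python3 -c "
from cell import arm
print(arm.sign_off())"
```

```text
the job is handed in; nothing more can be done
None
```

The job is handed in at 14 s: one finger held the flap open while the other pushed the red capsule over the lip, and the last picture shows the sill empty and the flap shut. I did not see the capsule land because the wrist hid the mouth; the mug, green capsule and look-alikes are in place there, but the arm hid the gold capsule and most of the spoon, which were in place when last seen at 9 s.

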